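# Post a specimen box through the spring flap of a pest-proof drop box

### The arm

A 6-joint arm with a two-finger parallel gripper is mounted at the origin on the work surface. World frame = base frame: x ahead of the robot, y to its left, z up, the work surface at z = 0. Lengths are in mm, angles in rad, forces in N, time in s.
With the tool pointing down it reaches from about 400 to 925 mm from the base axis. Payload 12.5 kg.
Tool frame: the origin (TCP) lies on the mounting face of the last link; the fingertips stand 190 mm ahead of it and the grasp point (between the pads) lies 171 mm ahead of it; z points along the fingers, y is the line along which they close (so a half turn about z gives the same grasp; the last joint's range is limited). The gripper opens to 95 mm and grips with 3 to 60 N. Pads are 20 mm wide; open, the fingers measure 119 mm over their backs; the gripper's body (75 mm by 180 mm) begins 59 mm behind the grasp point.
Start: joints at [1.215, 0.491, 1.559, -0, 1.092, -0.106], TCP at [154.482, 605.607, 404.761] pointing down, gripper open.
Joint ranges: [-3.1, 3.1], [-0.84, 2.19], [0.05, 2.79], [-1.13, 4.28], [0.06, 2.93], [-2.69, 2.69]. Speed limits (rad/s): [2.22, 2.22, 2.79, 3.14, 3.14, 3.14].

### API

Orientations are given as [roll, pitch, yaw] about the fixed x, y, z axes, in that order (R = Rz(yaw) Ry(pitch) Rx(roll)).
In Python, from cell import env gives the robot as it stands.
- The arm moves only by the tool carry_out, never from a script. Its argument "series" is a list of rows, each a list of 5 numbers: the shift along the tool's x, y, z in m, then the turn about the tool's z in degrees, then the opening, from 0 (shut) to 1 (fully open). A call has 1 to 20 rows; each row is the pose to reach, as a shift and turn from the pose commanded when the call began, along the tool's axes at that moment; what a row does not reach only later rows make up. A row lasts 1/8 s, in which the tool goes at most 62.5 mm and 10.7 degrees, less where a joint would pass 70% of its speed; a pose out of reach is approached as far as the arm can. A call with a gripper value outside its range is refused whole. The fingers move at their own pace and stop on an object; the grip force is fixed at half the most. Time passes only in rows, so rows that repeat a pose let the fingers close. It gives the time, the measured TCP pose, the force, the opening and the grip force at its end, in the units of the state.
- env.state(): the state, without advancing time (a new reading comes with each control period).
- env.read_camera(name): name is "scene" or "top" or "wrist"; returns (picture, depth): 480x640x3 uint8, red, green, blue; 480x640 float32, mm along the optical axis (not along the pixel's ray), 0 where there is no reading.
- env.get_calibration(name): a dict with "intrinsics" (3x3 intrinsics, pixels), "cam_to_world" (4x4, takes a point from camera to world coordinates); the wrist camera has in their place "T_tool_cam" (4x4, takes a point from camera to tool coordinates, whose origin is the TCP and whose axes are the flange's). Camera axes: x right, y up, looking along -z (the intrinsics and any distortion apply to the point x, -y, -z); pixel columns grow to the right and rows downward; lengths in mm; the calibration is good to about 2 mm. A picture is of the moment at which its call begins: read the wrist's pose just before it. get_calibration takes no time and is no camera call.
- env.job_done(): hands the job in; it is judged then, once.
The state is a dict: "t": time; "joints": joint angles; "qvel": joint speeds; "tau": joint torques, N m; "eef_pos": TCP position; "tcp_rot": TCP orientation; "ft_force": force on the tool from outside, world axes, zero at the start; "moment": the same for the moment, N m; "opening": opening from 0.0 (shut) to 1.0 (fully open); "grip_force": force on a finger pad.
Only numpy, scipy, OpenCV 4.12 (cv2) and the standard library are available. Lean on these libraries where they do the work, as an engineer would, in place of code of your own. Each camera call takes 0.05 s, during which the arm holds its last target. There are 200 camera calls.

### The job

Post the yellow-lidded specimen box into the drop box without picking anything up: with one finger push the orange spring flap down and hold it open, and with the other finger push the yellow-lidded box along the white deck, over the edge and through the opening so that it drops inside. Never push it onto the shut flap, and once it is inside let the flap spring fully shut. Leave the blue-lidded box where it is on the deck, and do not disturb the other things on the bench.

Things in the scene. Friction and masses are not known exactly. Their poses are not given: they have to be found in the camera images.
- dropbox: White bench drop box, fixed, hollow, 200 (its x) by 276 mm (its y), flat rimless top 170 mm above the table. Origin: on the table below the middle of the deck's lip; z up. On top: white deck y -122 to 0 mm, orange flap over the opening y 2 to 130 mm (180 mm wide in x), grey strip to y 154. Pushing toward its +y takes things off the deck into the opening. Its +x wall is clear.
- flap (a joint): Angle of the orange flap, rad: 0 shut, flush with the deck; grows as it is pushed down into the box, to 1.45. 5 mm thick. The free edge, by the deck's lip, swings down. A spring shuts it when let go; it carries a specimen box without opening. A finger needs about 1.5 N near the free edge to start it and 3 to 8 N to hold it open nearer the hinge.
- hinge (a point): Middle of the flap's hinge line, which runs along the drop box's x on the side away from the deck, at y = 132 mm, 2.5 mm below the flush top; axes as the drop box.
- lip (a point): Middle of the deck's lip, level with the deck's top (170 mm above the table); axes as the drop box.
- box_yellow_center (a point): Centre of the specimen box with the YELLOW lid, the one to post: closed, hard, 40 (its x) by 26 (its y) by 20 mm high, 28 to 56 g, loose on the deck with its long side roughly along the lip. Its centre starts 25 to 37 mm before the lip and 35 to 55 mm to one side or the other of the deck's middle.
- box_blue_center (a point): Centre of the same kind of specimen box with the BLUE lid, on the other half of the deck. It stays there.
- jar_amber: amber glass jar, 52 mm across, 85 mm high, standing on the table beside the drop box; origin: centre of its underside. A bystander.
- vial_clear: small clear vial with a black cap, 28 mm across, 70 mm high, standing on the table beside the drop box; origin: centre of its underside. A bystander.
- dish: closed clear dish, 90 mm across, 14 mm high, on the table; origin: centre of its underside. A bystander.
- tube_yellow: yellow plastic tube with cap, 34 mm across, 110 mm high, standing on the table; origin: centre of its underside. A bystander.
- brush: hand brush, 170 mm long, lying on the table; origin on its underside. A bystander.
- box_yellow: The same yellow-lidded box; origin at the centre of its underside.
Not all that is in view belongs to the job. Leave any grey or turquoise look-alike of the box_yellow alone.

How it is judged (in metres and radians):
On the way, in this order (a step that is already met when the one before it is completed fails the run):
1. the flap is pushed open while the yellow-lidded box is still on the deck (value of joint flap above 0.15 rad and height (world z) of box_yellow_center above 0.172 m and y of box_yellow_center in the frame of dropbox below -0.005 m), for 0.1 s.
2. the yellow-lidded box has dropped inside through the opening (height (world z) of box_yellow_center below 0.1 m and x of box_yellow_center in the frame of dropbox between -0.1 and 0.1 m and y of box_yellow_center in the frame of dropbox between -0.122 and 0.154 m), for 0.2 s.
At the end, for the whole second after the job is handed in: The yellow-lidded box lies at rest inside the drop box (centre below 100 mm, within its walls), the flap is shut (under 0.06 rad), and the blue-lidded box is still on the deck within 15 mm of its start (all of step 2 and value of joint flap below 0.06 rad and height (world z) of box_blue_center above 0.172 m and distance of box_blue_center from where it was at the start of the episode below 0.015 m and linear speed of box_yellow below 0.02 m/s); the robot touches nothing.
It fails at once if the yellow-lidded box is lifted (centre more than 17 mm above its resting height) (height (world z) of box_yellow_center above 0.197 m).
It fails at once if the yellow-lidded box is pushed onto the shut flap (centre over 12 mm past the lip, flap under 0.1 rad) (y of box_yellow_center in the frame of dropbox above 0.012 m and height (world z) of box_yellow_center above 0.17 m and value of joint flap below 0.1 rad).
It fails at once if the blue-lidded box is shifted by more than 15 mm (distance of box_blue_center from where it was at the start of the episode above 0.015 m).
It fails at once if a bystander on the bench is moved by more than 25 mm (distance of any of jar_amber, vial_clear, dish, tube_yellow, brush from where it was at the start of the episode above 0.025 m).
It also fails if it takes over 32 s, if anything falls off the work surface, if the arm or the gripper's body presses on something with over 40 N, if the wrist force passes 120 N, or if a joint passes its speed limit or range.

## Working session

There is one attempt and no reset: what is moved stays moved. The work goes in short steps, Python scripts to look and compute and a tool call to move; the robot and the scene stay as the last step left them, time stands still between calls to the robot, and variables do not carry over. Pictures are saved under pics/ and viewed, at most 10 in all, crops included, and the job is handed in when it is done.

Besides the shell and the picture viewer there is one more tool, called after "Emit:" by a JSON object that holds its "method" and its "body", one argument or row to a line. carry_out: Moves the arm, as the interface text tells. Its arguments: {"type":"object","properties":{"series":{"type":"array","items":{"type":"array","items":{"type":"number"}}}},"required":["series"]}

```bash
mkdir -p pics; cat > h.py <<'E'
import numpy as np,cv2
from cell import env
def snap(n,f):
    s=env.state(); p,d=env.read_camera(n); cv2.imwrite(f,p[...,::-1]); np.savez(f[:-4],p=p,d=d,pos=s['eef_pos'],rot=s['tcp_rot']); return p,d,s
E
python3 - <<'E'
from h import *
for n in('top','scene'):
    snap(n,f'pics/{n}0.png'); c=env.get_calibration(n); print(n,{k:np.round(v,3).tolist() if not isinstance(v,str) else v for k,v in c.items()})
print(env.state())
print(env.get_calibration('wrist'))
E
```

```text
top {'intrinsics': [[434.817, 0.0, 320.532], [0.0, 434.817, 225.546], [0.0, 0.0, 1.0]], 'cam_to_world': [[-0.011, 0.974, -0.226, 341.592], [-1.0, -0.011, 0.001, 2.137], [-0.002, 0.226, 0.974, 1149.821], [0.0, 0.0, 0.0, 1.0]]}
scene {'intrinsics': [[487.093, 0.0, 318.931], [0.0, 487.093, 231.7], [0.0, 0.0, 1.0]], 'cam_to_world': [[-0.246, -0.631, 0.736, 1411.578], [0.969, -0.16, 0.187, 227.03], [-0.0, 0.759, 0.651, 855.519], [0.0, 0.0, 0.0, 1.0]]}
{'t': 0.1, 'joints': array([ 1.21538425e+00,  4.91457431e-01,  1.55941024e+00, -6.13974696e-06,
        1.09171259e+00, -1.05599580e-01]), 'qvel': array([ 0.00047982, -0.00260858, -0.00052275, -0.00184315,  0.00202715,
        0.00094346]), 'tau': array([ 1.84005759e-03, -6.13618183e+01, -2.58602035e+01,  6.93878462e-02,
        4.71043226e-02, -5.04241427e-05]), 'eef_pos': array([154.4770137 , 605.56421195, 404.23861192]), 'tcp_rot': array([-3.14060998e+00, -9.86814763e-05,  2.89178294e+00]), 'ft_force': array([-0.25637437, -0.51799378, -0.18055495]), 'moment': array([ 0.00760162, -0.00240169, -0.03049653]), 'grip_force': 0.0, 'opening': 0.9942456850819081}
{'intrinsics': array([[360.75178861,   0.        , 319.13690584],
       [  0.        , 360.75178861, 241.55462142],
       [  0.        ,   0.        ,   1.        ]]), 'T_tool_cam': array([[-4.08577609e-05,  9.67031521e-01,  2.54656700e-01,
         7.14564314e+01],
       [ 9.99999838e-01, -1.05228911e-04,  5.60037996e-04,
         7.47860383e-02],
       [ 5.68371642e-04,  2.54656682e-01, -9.67031360e-01,
         2.02676916e+01],
       [ 0.00000000e+00,  0.00000000e+00,  0.00000000e+00,
         1.00000000e+00]])}
```

View pics/top0.png

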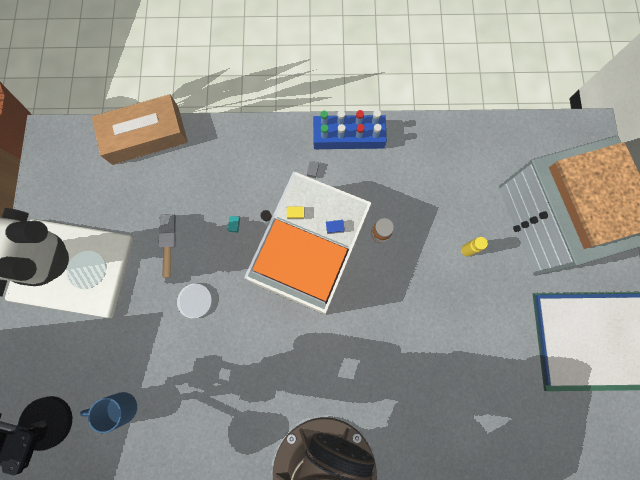

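View pics/scene0.png

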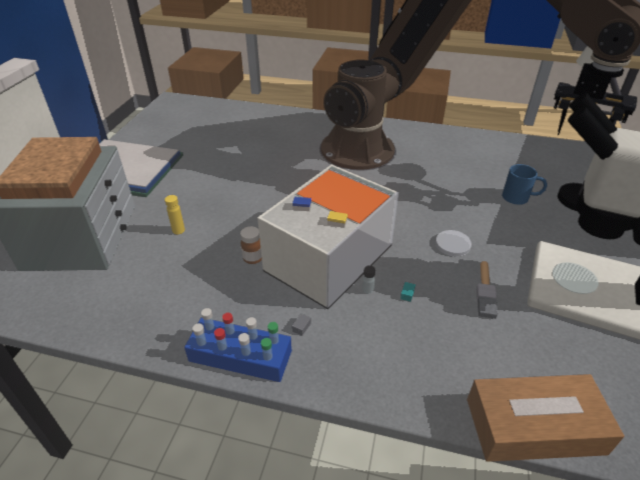

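Top view: the yellow-lidded box is at (296,212) on the white deck. Things it could be taken for: blue-lidded box (336,227), grey block (316,169) and turquoise block (234,224) on the table, yellow tube (475,246). I choose (296,212), which has a yellow lid and sits on the deck. Next I measure it and check a crop.

```bash
cat >> h.py <<'E'
def ray(n,uv,z):
    c=env.get_calibration(n); K=c['intrinsics']; T=c['cam_to_world']
    uv=np.atleast_2d(uv).astype(float)
    d=np.c_[(uv[:,0]-K[0,2])/K[0,0],-(uv[:,1]-K[1,2])/K[1,1],-np.ones(len(uv))]@T[:3,:3].T
    o=T[:3,3]; return o+d*((z-o[2])/d[:,2])[:,None]
def mask(p,lo,hi,roi):
    h=cv2.cvtColor(p,cv2.COLOR_RGB2HSV); m=cv2.inRange(h,lo,hi); k=np.zeros_like(m); x0,y0,x1,y1=roi; k[y0:y1,x0:x1]=m[y0:y1,x0:x1]
    c=max(cv2.findContours(k,0,1)[0],key=cv2.contourArea); return c[:,0,:]
E
python3 - <<'E'
from h import *
for n,roi,rois in (('top',(240,170,375,320),0),('scene',(255,160,400,300),0)):
    f=np.load(f'pics/{n}0.npz'); p=f['p']
    o=mask(p,(5,150,120),(16,255,255),roi); y=mask(p,(20,120,120),(35,255,255),roi); b=mask(p,(105,120,60),(130,255,255),roi)
    W=ray(n,o,170)[:,:2].astype(np.float32); r=cv2.minAreaRect(W); print(n,'flap',r, cv2.boxPoints(r).round(1).tolist())
    for k,c in(('y',y),('b',b)):
        r=cv2.minAreaRect(ray(n,c,190)[:,:2].astype(np.float32)); print(k,r, cv2.boundingRect(c))
p=cv2.imread('pics/top0.png'); cv2.imwrite('pics/crop0.png',cv2.resize(p[160:325,215:405],None,fx=4,fy=4)[:600])
E
```

```text
top flap ((491.5368957519531, 49.504539489746094), (179.7870330810547, 128.094970703125), 66.39840698242188) [[396.8999938964844, -7.199999809265137], [514.2000122070312, -58.5], [586.2000122070312, 106.19999694824219], [468.79998779296875, 157.5]]
y ((596.6626586914062, 59.37059783935547), (36.852745056152344, 23.604999542236328), 89.3249740600586) (287, 207, 17, 11)
b ((563.0474853515625, -30.74159049987793), (25.61367416381836, 39.192203521728516), 7.68372106552124) (326, 220, 18, 13)
scene flap ((492.4451904296875, 52.26737976074219), (179.43443298339844, 126.85466766357422), 66.27664184570312) [[398.29998779296875, -4.400000095367432], [514.4000244140625, -55.400001525878906], [586.5999755859375, 108.9000015258789], [470.5, 159.89999389648438]]
y ((601.2074584960938, 62.35784149169922), (39.417179107666016, 32.14743423461914), 89.38397979736328) (328, 211, 19, 12)
b ((565.9525756835938, -27.208951950073242), (22.510900497436523, 36.46754837036133), 14.196779251098633) (294, 198, 17, 7)
```

View pics/crop0.png

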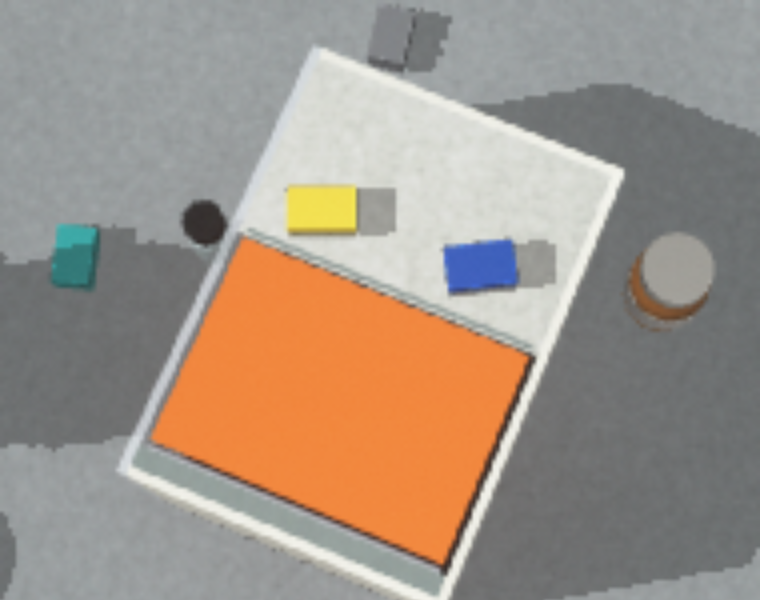

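The crop confirms the yellow-lidded box. Dropbox frame: lip at about (552,24), +x at 66.4°, +y pointing toward the robot. The yellow box is at about (52,-28) and blue at about (-44,-32). The tool can't tilt, so both fingertips stay at one height. First I go above the flap with the gripper shut, then look at how the flap behaves when released.

Emit:
{"method": "carry_out", "body": {
  "series": [
    [-0.44, -0.45, 0, 9.3, 0],
    [-0.44, -0.45, 0, 9.3, 0],
    [-0.44, -0.45, 0, 9.3, 0],
    [-0.44, -0.45, 0, 9.3, 0],
    [-0.44, -0.45, 0, 9.3, 0],
    [-0.44, -0.45, 0, 9.3, 0],
    [-0.44, -0.45, 0, 9.3, 0],
    [-0.44, -0.45, 0, 9.3, 0],
    [-0.44, -0.45, 0, 9.3, 0],
    [-0.44, -0.45, 0, 9.3, 0],
    [-0.44, -0.45, 0, 9.3, 0],
    [-0.44, -0.45, 0, 9.3, 0],
    [-0.44, -0.45, 0, 9.3, 0]
  ]
}}

```text
t: 1.72
eef_pos: [469.0, 61.9, 404.7]
tcp_rot: [-3.142, -0.0, 2.731]
ft_force: [0.6, 0.1, -0.0]
opening: 0.004
grip_force: 0.0
```

```bash
cat >> h.py <<'E'
O=np.array([552.4,24.5]); a=np.radians(66.4); X=np.array([np.cos(a),np.sin(a)]); Y=np.array([-np.sin(a),np.cos(a)])
X,Y=X,np.array([-X[1],X[0]])
def db(w): w=np.atleast_2d(w)[:,:2]-O; return np.c_[w@X,w@Y]
def wray(f,uv,z):
    from scipy.spatial.transform import Rotation as R
    c=env.get_calibration('wrist'); K=c['intrinsics']; T=np.eye(4); T[:3,:3]=R.from_euler('xyz',f['rot']).as_matrix(); T[:3,3]=f['pos']; T=T@c['T_tool_cam']
    uv=np.atleast_2d(uv).astype(float)
    d=np.c_[(uv[:,0]-K[0,2])/K[0,0],-(uv[:,1]-K[1,2])/K[1,1],-np.ones(len(uv))]@T[:3,:3].T
    return T[:3,3]+d*((z-T[2,3])/d[:,2])[:,None]
E
python3 - <<'E'
from h import *
p,d,s=snap('wrist','pics/w1.png'); print(s['t'],s['eef_pos'],s['tcp_rot'],db(s['eef_pos']),s['opening'])
E
```

```text
1.725 [468.99805381  61.85298648 404.6880005 ] [-3.14158345e+00 -4.59636425e-04  2.73096268e+00] [[ 0.83899617 91.38066706]] 0.003920480374762214
```

View pics/w1.png

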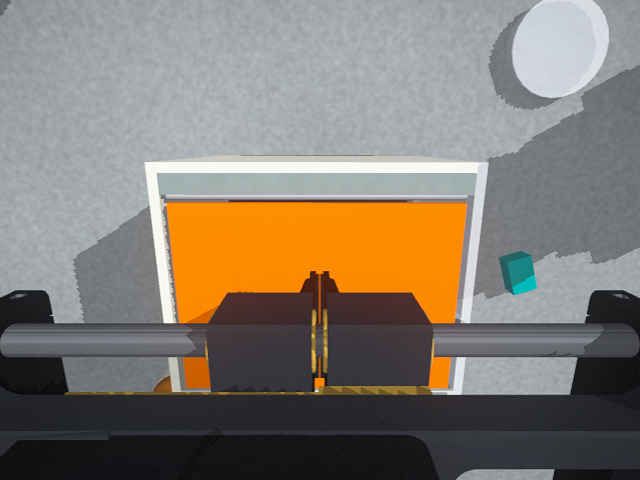

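The wrist view shows the gripper over the flap, the strip at row ~185 and the hinge line at ~198, well aligned. Next I press the flap (step 1), then release it and watch how fast it shuts.

Emit:
{"method": "carry_out", "body": {
  "series": [
    [0, 0, 0.04, 0, 0],
    [0, 0, 0.065, 0, 0],
    [0, 0, 0.08, 0, 0],
    [0, 0, 0.08, 0, 0],
    [0, 0, 0.08, 0, 0]
  ]
}}

```text
t: 2.4
eef_pos: [470.5, 61.5, 325.6]
tcp_rot: [3.14, 0.005, 2.731]
ft_force: [7.8, -4.7, 0.6]
opening: 0.003
grip_force: 3.5
```

```bash
python3 - <<'E'
from h import *
p,d,s=snap('scene','pics/s2.png'); print(s['t'],s['eef_pos'],s['ft_force']); cv2.imwrite('pics/s2c.png',cv2.resize(p[150:310,240:420,::-1],None,fx=3,fy=3))
E
```

```text
2.4 [470.48160698  61.45757789 325.55124395] [ 7.78654366 -4.66641645  0.59136054]
```

View pics/s2c.png

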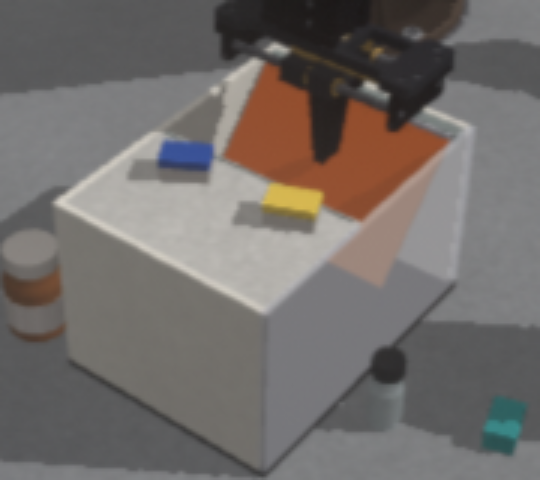

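Emit:
{"method": "carry_out", "body": {
  "series": [
    [0, 0, -0.06, 0, 0]
  ]
}}

```text
t: 2.58
eef_pos: [469.5, 61.6, 383.2]
tcp_rot: [-3.139, -0.006, 2.731]
ft_force: [0.2, 0.0, -0.2]
opening: 0.004
grip_force: 0.0
```

```bash
python3 - <<'E'
from h import *
s0=np.load('pics/scene0.npz')['d']
W=np.array([[px,py] for px in (-60,60) for py in (15,)])
c=env.get_calibration('scene');K=c['intrinsics'];Ti=np.linalg.inv(c['cam_to_world'])
def pix(x,y,z):
    w=np.r_[O+x*X+y*Y,z,1]; q=Ti@w; return int(round(K[0,0]*q[0]/-q[2]+K[0,2])),int(round(K[1,1]*-q[1]/-q[2]+K[1,2]))
for i in range(7):
    t=env.state()['t'];p,d=env.read_camera('scene')
    print(t,[round(float(d[pix(x,15,170)[::-1]]-s0[pix(x,15,170)[::-1]]),1) for x in(-80,0,30,80)],env.state()['eef_pos'][2])
E
```

```text
2.575 [6.0, -4.2, -0.9, -1.4] 391.68939155133546
2.625 [8.2, -4.6, -3.2, 1.2] 389.34367916313425
2.675 [6.6, -6.7, -2.0, 0.7] 387.1514773618938
2.725 [6.5, -4.4, 1.6, -3.4] 385.6618694060744
2.775 [5.9, -5.0, 3.2, -0.9] 384.73570559064524
2.825 [3.0, -4.0, -1.0, -3.1] 384.2061366403795
2.875 [5.6, -1.6, -1.4, -2.2] 383.9468034699477
```

Step 1 is met: the flap opened about 0.6 rad. It shuts again within about 0.1 s of release. At one common fingertip height I can't push on the deck and press the flap at the same moment. So I'll first nudge the yellow box until it just overhangs the lip (centre well under 12 mm past), then push the flap down so the box tips in.

Emit:
{"method": "carry_out", "body": {
  "series": [
    [-0.03, 0.01, -0.03, 0, 0],
    [-0.08, 0.025, -0.03, 0, 0],
    [-0.13, 0.045, -0.03, 0, 0],
    [-0.157, 0.051, -0.03, 0, 0],
    [-0.157, 0.051, -0.03, 0, 0],
    [-0.157, 0.051, 0.01, 0, 0],
    [-0.157, 0.051, 0.018, 0, 0],
    [-0.157, 0.051, 0.018, 0, 0]
  ]
}}

```text
t: 3.92
eef_pos: [633.6, 44.8, 366.7]
tcp_rot: [-3.141, -0.001, 2.73]
ft_force: [0.0, 0.1, -0.4]
opening: 0.003
grip_force: 0.0
```

```bash
cat >> h.py <<'E'
def meas(tag):
    print(env.state()['t'],'tcp',db(env.state()['eef_pos']).round(1),env.state()['eef_pos'][2])
    for n,roi in (('top',(240,170,375,320)),('scene',(255,160,400,300))):
        p,d,s=snap(n,f'pics/{n}{tag}.png')
        for k,lo,hi in(('y',(20,120,100),(35,255,255)),('b',(105,120,60),(130,255,255))):
            try:
                c=mask(p,lo,hi,roi); w=ray(n,c,190)[:,:2]; q=db(w).astype(np.float32); r=cv2.minAreaRect(q); print(n,k,np.round(r[0],1),np.round(r[1],1),round(r[2],1),q.min(0).round(1),q.max(0).round(1))
            except ValueError: print(n,k,'none')
E
python3 -c "
from h import *
meas('3')"
```

```text
3.925 tcp [[ 51.1 -66.3]] 366.7339883363281
top y none
top b [-48.7 -33.9] [31.8 25.6] 22.9 [-67.2 -51. ] [-30.9 -19.4]
scene y [ 58.6 -27.8] [32.7 32.1] 23.0 [ 39.3 -44.7] [ 76.9 -14.7]
scene b [-42.3 -35.8] [36.3 26.2] 37.8 [-61.6 -52.7] [-21.7 -18.7]
```

Emit:
{"method": "carry_out", "body": {
  "series": [
    [0.008, 0, 0, 0, 0],
    [0.016, 0, 0, 0, 0],
    [0.022, 0, 0, 0, 0],
    [0.028, 0, 0, 0, 0],
    [0.033, 0, 0, 0, 0],
    [0.036, 0, 0, 0, 0],
    [0.038, 0, 0, 0, 0],
    [0.038, 0, 0, 0, 0],
    [0.038, 0, 0, 0, 0]
  ]
}}

```text
t: 5.15
eef_pos: [599.1, 59.8, 366.6]
tcp_rot: [3.142, -0.0, 2.729]
ft_force: [-0.2, 0.1, -0.3]
opening: 0.003
grip_force: 0.0
```

```bash
python3 -c "
from h import *
meas('4'); p=cv2.imread('pics/scene4.png'); cv2.imwrite('pics/s4c.png',cv2.resize(p[150:310,240:420],None,fx=3,fy=3))"
```

```text
5.15 tcp [[ 51.1 -28.7]] 366.64418130321076
top y none
top b [-46.7 -31.7] [38.5 25.6] 29.4 [-67.2 -51. ] [-32.1 -12. ]
scene y [63.8 -6.5] [33.2 30.8] 3.6 [ 46.3 -21.7] [80.7  8.3]
scene b [-40.8 -34.5] [36.6 26.2] 37.8 [-61.6 -52.7] [-21.7 -17.5]
```

View pics/s4c.png

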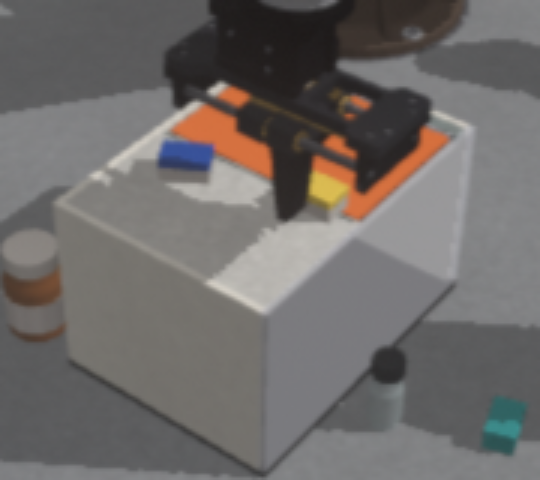

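The box has turned flush with the fingers and its front is near the lip. I push 11 mm more, back off, and look with the wrist camera.

Emit:
{"method": "carry_out", "body": {
  "series": [
    [0.003, 0, 0, 0, 0],
    [0.006, 0, 0, 0, 0],
    [0.009, 0, 0, 0, 0],
    [0.011, 0, 0, 0, 0],
    [0.011, 0, 0, 0, 0],
    [0.011, 0, 0, 0, 0],
    [-0.01, 0, 0, 0, 0],
    [-0.035, 0, -0.02, 0, 0],
    [-0.045, 0, -0.07, 0, 0],
    [-0.045, 0, -0.07, 0, 0],
    [-0.045, 0, -0.07, 0, 0]
  ]
}}

```text
t: 6.62
eef_pos: [640.0, 41.8, 436.2]
tcp_rot: [-3.141, -0.001, 2.729]
ft_force: [-0.6, 1.0, -0.4]
opening: 0.005
grip_force: 0.0
```

```bash
python3 - <<'E'
from h import *
p,d,s=snap('wrist','pics/w5.png'); f=np.load('pics/w5.npz')
c=mask(p,(20,120,100),(35,255,255),(0,0,640,480)); q=db(wray(f,c,190)).astype(np.float32); print(s['t'],db(s['eef_pos']),cv2.minAreaRect(q),q.min(0),q.max(0))
o=mask(p,(5,150,120),(16,255,255),(0,0,640,480)); q=db(wray(f,o,170)); print('flap',q.min(0),q.max(0))
E
```

```text
6.625 [[ 50.96603275 -73.32699312]] ((56.35198974609375, 7.682622909545898), (25.20924186706543, 40.08559799194336), 89.98021697998047) [36.306664  -4.9251533] [76.39682  20.293842]
flap [-91.11627246   2.4443151 ] [89.1504541  83.33539236]
```

View pics/w5.png

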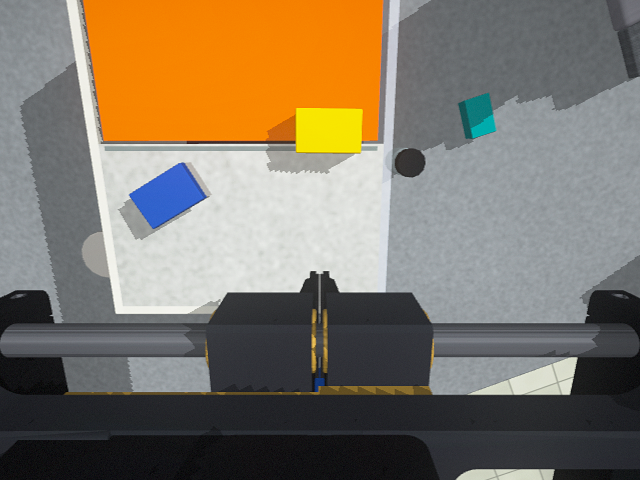

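The wrist view shows the yellow box at (329,130), square to the lip (flap edge at row ~143). Its centre is ~7 mm past the lip, within the limit and beyond balance. Now I push the flap down, hold it, and check.

Emit:
{"method": "carry_out", "body": {
  "series": [
    [0.06, -0.015, 0, 0, 0],
    [0.12, -0.035, 0, 0, 0],
    [0.164, -0.051, 0, 0, 0],
    [0.164, -0.051, 0, 0, 0],
    [0.164, -0.051, 0.04, 0, 0],
    [0.164, -0.051, 0.1, 0, 0],
    [0.164, -0.051, 0.13, 0, 0],
    [0.164, -0.051, 0.13, 0, 0],
    [0.164, -0.051, 0.13, 0, 0],
    [0.164, -0.051, 0.13, 0, 0],
    [0.164, -0.051, 0.13, 0, 0],
    [0.164, -0.051, 0.13, 0, 0]
  ]
}}

```text
t: 8.18
eef_pos: [471.1, 60.5, 307.1]
tcp_rot: [3.141, 0.004, 2.73]
ft_force: [7.4, -4.2, -1.8]
opening: 0.004
grip_force: 3.0
```

```bash
python3 -c "
from h import *
p,d,s=snap('scene','pics/s6.png'); print(s['t']); cv2.imwrite('pics/s6c.png',cv2.resize(p[150:310,240:420,::-1],None,fx=3,fy=3))"
```

```text
8.175
```

View pics/s6c.png

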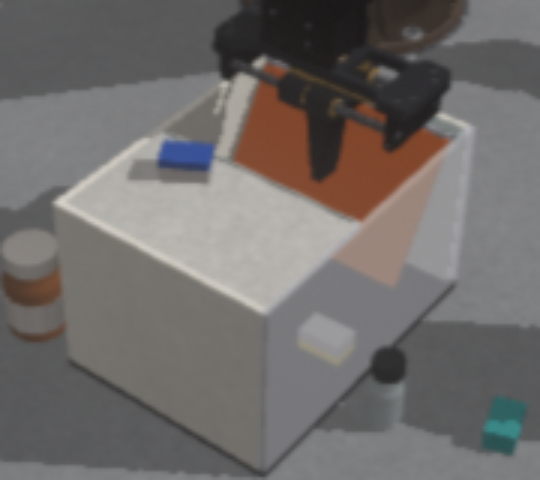

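The box lies on the floor inside, upside down, seen through the clear wall at crop (327,338). The blue-lidded box is unmoved. Now I lift off and let the flap shut.

Emit:
{"method": "carry_out", "body": {
  "series": [
    [0, 0, -0.06, 0, 0],
    [0, 0, -0.12, 0, 0],
    [0, 0, -0.14, 0, 0],
    [0, 0, -0.14, 0, 0],
    [0, 0, -0.14, 0, 0],
    [0, 0, -0.14, 0, 0],
    [0, 0, -0.14, 0, 0],
    [0, 0, -0.14, 0, 0]
  ]
}}

```text
t: 9.22
eef_pos: [469.7, 60.8, 446.3]
tcp_rot: [-3.141, -0.001, 2.729]
ft_force: [0.7, 0.2, -0.2]
opening: 0.006
grip_force: 0.0
```

```bash
python3 -c "
from h import *
p,d,s=snap('scene','pics/s7.png'); print(s['t'],s['eef_pos']); cv2.imwrite('pics/s7c.png',cv2.resize(p[150:310,240:420,::-1],None,fx=3,fy=3))"
```

```text
9.225 [469.67548874  60.79878713 446.32989449]
```

View pics/s7c.png

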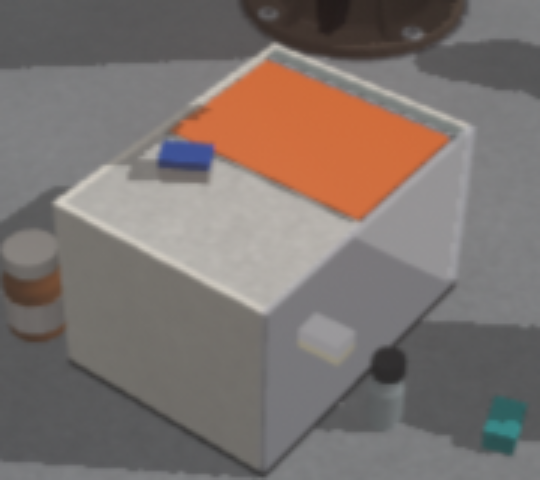

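The flap is flush shut, the box is at rest inside, and the gripper is clear of everything. Handing in.

```bash
python3 -c "
from cell import env
print(env.job_done())"
```

```text
the job is handed in; nothing more can be done
None
```

The yellow-lidded box is inside the drop box with the flap shut and the blue box and bystanders unmoved, but not exactly as you described: the fingertips can't be set at different heights, so with the gripper shut I pushed the box about 7 mm past the lip, its front over the shut flap (under the 12 mm limit), then pushed the flap down so it tipped in; the hand-in gave no verdict.

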